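# Put the turned parts into their fitted trays

## Task

Four freshly turned wooden parts stand about on the bench among four shallow felt-lined trays: put each part into the recess that was cut for it - the big foot in the big round one, the small foot in the small round one, the square-based finial in the square one with its sides lined up with the recess, and the spindle lying along the long one (either way round). Set each one down rather than dropping it, flat on the felt inside the rim and the feet and finial upright, and leave the wax tin and the chisel where they are.

Things in the scene. Friction and masses are not known exactly. Their poses are not given: they have to be found in the camera images.
- big_foot: Loose, light wood, 20 to 120 g, stands upright on the bench at the start, with any yaw. Origin: centre of its underside, z up. Squat turned furniture foot, plain round: 46 mm tall, 60 mm diameter with a straight cylindrical side from 14 to 38 mm up, 54 mm diameter base, flat top 48 mm diameter.
- small_foot: Loose, light wood, 20 to 120 g, stands upright on the bench at the start, with any yaw. Origin: centre of its underside, z up. The same kind of foot but much smaller: 42 mm tall, 36 mm diameter with a straight cylindrical side from 13 to 36 mm up, 32 mm diameter base, flat top 28 mm diameter.
- finial: Loose, light wood, 20 to 120 g, stands upright on the bench at the start, with any yaw. Origin: centre of its underside, z up. Turned finial on a square plinth: plinth 46 x 46 x 14 mm with its sides along the body's x and y; above it a narrow neck (20 mm), then a round 34 mm diameter body with straight side from 28 to 50 mm up and two thin dark lines, then a blunt point; 66 mm tall in all.
- spindle: Loose, light wood, 60 to 110 g. Short baluster spindle lying flat on the bench with any yaw: 140 mm long, two square end blocks (26 mm long, 32 x 32 mm) with a turned, beaded round part between them; the middle 32 mm of its length is a plain round of 28 mm diameter, where it is best gripped across. Origin: its very centre, 16 mm above what it lies on; x runs along its length, z up at the start.
- tray_big_round: Fixed to the bench at a new place and yaw each start. A 9 mm thick plywood plate with one 5 mm deep recess lined with dark grey felt; the recess floor is 4 mm above the bench. Origin: centre of the plate's underside (the recess is centred on it), z up. Plate 100 x 100 mm, round recess of 80 mm diameter.
- tray_small_round: Fixed to the bench at a new place and yaw each start. A 9 mm thick plywood plate with one 5 mm deep recess lined with dark grey felt; the recess floor is 4 mm above the bench. Origin: centre of the plate's underside (the recess is centred on it), z up. Plate 76 x 76 mm, round recess of 56 mm diameter.
- tray_square: Fixed to the bench at a new place and yaw each start. A 9 mm thick plywood plate with one 5 mm deep recess lined with dark grey felt; the recess floor is 4 mm above the bench. Origin: centre of the plate's underside (the recess is centred on it), z up. Plate 82 x 82 mm, square recess 64 x 64 mm, its sides along the body's x and y.
- tray_long: Fixed to the bench at a new place and yaw each start. A 9 mm thick plywood plate with one 5 mm deep recess lined with dark grey felt; the recess floor is 4 mm above the bench. Origin: centre of the plate's underside (the recess is centred on it), z up. Plate 176 x 68 mm, oblong recess 160 mm along the body's x and 52 mm along its y.
- wax_tin: Bystander, loose: upright round aluminium tin, 56 mm diameter, 50 mm tall, among the trays and parts. Origin: centre of its underside. Leave it alone.
- chisel: Bystander, loose: small palm chisel lying flat among the trays and parts, 130 mm long, 32 mm high at its wooden handle, narrow steel blade. Origin: on the bench under its middle; x points to the blade's tip. Leave it alone.
Mind the look-alikes: they are no part of the job. Leave any blue, purple or yellow look-alike of the tray_small_round alone.

How it is judged:
At the end, for the whole second after the job is handed in: Each part flat in its own recess, released, still. Feet and finial upright within 0.08 rad, centred within 13.5 mm, underside below 6.5 mm; finial sides within 0.27 rad of the recess; spindle within 13 mm along and across and 0.2 rad, centre below 22.5 mm (horizontal distance between big_foot and tray_big_round below 0.0135 m and z of big_foot in the frame of tray_big_round below 0.0065 m and angle between each of big_foot, small_foot, finial's own z axis and vertical below 0.08 rad and linear speed of each of big_foot, small_foot, finial, spindle below 0.02 m/s and angular speed of each of big_foot, small_foot, finial, spindle below 0.3 rad/s and contact force between the fingers and big_foot below 0.1 N and horizontal distance between small_foot and tray_small_round below 0.0135 m and z of small_foot in the frame of tray_small_round below 0.0065 m and contact force between the fingers and small_foot below 0.1 N and horizontal distance between finial and tray_square below 0.0135 m and z of finial in the frame of tray_square below 0.0065 m and (angle between the x axis of finial and the x axis of tray_square, either way round below 0.27 rad or angle between the x axis of finial and the y axis of tray_square, either way round below 0.27 rad) and contact force between the fingers and finial below 0.1 N and x of spindle in the frame of tray_long between -0.013 and 0.013 m and y of spindle in the frame of tray_long between -0.013 and 0.013 m and angle between the x axis of spindle and the x axis of tray_long, either way round below 0.2 rad and z of spindle in the frame of tray_long below 0.0225 m and contact force between the fingers and spindle below 0.1 N); the robot touches nothing.
It fails at once if a part is let go in the air, 4 cm or more above the bench ((height (world z) of big_foot above 0.04 m and contact force between the fingers and big_foot below 0.05 N) or (height (world z) of small_foot above 0.04 m and contact force between the fingers and small_foot below 0.05 N) or (height (world z) of finial above 0.04 m and contact force between the fingers and finial below 0.05 N) or (height (world z) of spindle above 0.056 m and contact force between the fingers and spindle below 0.05 N)).
It fails at once if the wax tin is pushed more than 3 cm or tipped over (distance of wax_tin from where it was at the start of the episode above 0.03 m or angle between wax_tin's own z axis and vertical above 0.5 rad).
It fails at once if the chisel is pushed more than 3 cm from its place (distance of chisel from where it was at the start of the episode above 0.03 m).
It also fails if it takes over 109 s, if anything falls off the work surface, if the arm or the gripper's body presses on something with over 40 N, if the wrist force passes 120 N, or if a joint passes its speed limit or range.

## Robot

A 7-joint arm with a two-finger parallel gripper is mounted at the origin on the work surface. World frame = base frame: x ahead of the robot, y to its left, z up, the work surface at z = 0. Lengths are in m, angles in rad, forces in N, time in s.
With the tool pointing down it reaches from about 0.4 to 0.85 m from the base axis. Payload 10.4 kg.
Tool frame: the origin (TCP) lies between the finger pads; the fingertips stand 11 mm ahead of it and the grasp point (between the pads) lies 8 mm behind it; z points along the fingers, y is the line along which they close (so a half turn about z gives the same grasp; the last joint's range is limited). The gripper opens to 85 mm and grips with 20 to 120 N. Pads are 22 mm wide; open, the fingers measure 114 mm over their backs; the gripper's body (76 mm by 85 mm) begins 54 mm behind the grasp point. The pads swing forward as they close: fully open they stand 13 mm farther back than shut.
Start: joints at [1.214, 0.332, -0.065, 1.46, 0.022, 1.35, -0.088], TCP at [0.205, -0.591, 0.242] pointing down, gripper open.
Joint ranges: [-2.6, 2.6], [-0.5, 2.12], [-1.47, 1.34], [0.16, 2.42], [-1.27, 4.41], [0.06, 2.06], [-2.6, 2.6]. Speed limits (rad/s): [2.22, 2.22, 2.79, 2.79, 3.14, 3.14, 3.14].

## Interface

Orientations are given as a rotation vector (axis times angle).
In Python, from workcell import * gives the robot as it stands.
- The arm moves only by the tool run_rows, called after "Request:" by a JSON object that holds its "method" and its "body", one argument or row to a line. Schema: {"type":"object","properties":{"motion":{"type":"array","items":{"type":"array","items":{"type":"array","items":{"type":"number"},"minItems":6,"maxItems":6},"minItems":1,"maxItems":12},"minItems":1,"maxItems":1},"finger_gap":{"type":"number"},"clamp_n":{"type":"number"},"only":{"type":"string"},"quiet":{"type":"boolean"},"lines":{"type":"string"}},"required":["motion"],"additionalProperties":false}. motion is a list that holds a single list of rows (three levels of brackets), with 1 to 12 rows, each of 6 numbers: dx, dy, dz in m, then a rotation vector rx, ry, rz in rad; each row is the pose to reach, as a shift and turn from the pose commanded when the call began, along the tool's axes at that moment; what a row does not reach only later rows make up. A row lasts 1/10 s, in which the tool goes at most 0.05 m and 0.15 rad, less where a joint would pass 70% of its speed; a pose out of reach is approached as far as the arm can. finger_gap is the finger opening in m, set as the call begins (left out keeps the last). The fingers move at their own pace and stop on an object; clamp_n is the grip in N (left out, the last holds). Time passes only in rows, so rows that do not move let the fingers close. The tool returns the time, the measured TCP pose, the force, the opening and the grip force at its end. only (a regular expression) keeps the lines of the reply that match it, lines (a string "A,B") keeps lines A to B, and quiet returns only ok. Input that does not fit is refused with a message, and nothing moves.
- get_obs(): the state, without advancing time (a new reading comes with each control period).
- capture(name): name is "scene" or "top" or "wrist"; returns a dict with "image" (420x560x3 uint8, red, green, blue), "z_map" (420x560 float32, m along the optical axis (not along the pixel's ray), 0 where there is no reading), "camera_matrix" (3x3 intrinsics, pixels), "rvec" (rotation vector, rad) and "tvec" (3), from world to camera coordinates, as OpenCV has them. Camera axes: x right, y down, z forward; pixel columns grow to the right and rows downward; lengths in m; the calibration is good to about 2 mm. A picture is of the moment at which its call begins.
- close_job(): hands the job in; it is judged then, once.
The state is a dict: "time_s": time; "joint_pos": joint angles; "qvel": joint speeds; "joint_torque": joint torques, N m; "position": TCP position; "tcp_rot": TCP orientation; "force": force on the tool from outside, world axes, zero at the start; "moment": the same for the moment, N m; "grip_width": finger opening in m; "gripper_force": force on a finger pad.
Only numpy, scipy, OpenCV 4.12 (cv2) and the standard library are available. Lean on these libraries where they do the work, as an engineer would, in place of code of your own. Each camera call takes 0.05 s, during which the arm holds its last target. There are 200 camera calls.

## Working session

There is one attempt and no reset: what is moved stays moved. The work goes in short steps, Python scripts to look and compute and a tool call to move; the robot and the scene stay as the last step left them, time stands still between calls to the robot, and variables do not carry over. Pictures are saved under pics/ and viewed, at most 14 in all, crops included, and the job is handed in when it is done.

```bash
mkdir -p pics; ls; python3 - <<'E'
from workcell import *
import cv2,numpy as np
o=get_obs(); print(o['time_s'],o['position'],o['tcp_rot'],o['grip_width'])
for n in("top","scene"):
    c=capture(n); cv2.imwrite(f'pics/{n}0.png',c['image'][:,:,::-1]); np.savez(f'{n}0.npz',**c)
    print(n,c['camera_matrix'].tolist(),c['rvec'],c['tvec'])
E
```

```text
pics
0.0 [ 0.20466073 -0.59016921  0.24150986] [-3.09655935e+00 -5.21731368e-01  4.69086963e-04] 0.08535477340312178
top [[473.64521695391846, 0.0, 282.48914274160023], [0.0, 473.64521695391846, 217.92337549113643], [0.0, 0.0, 1.0]] [ 2.1154062  -2.08655614  0.24784554] [-0.02548375  0.46698617  1.10222673]
scene [[506.28619927244955, 0.0, 283.68088756336505], [0.0, 506.28619927244955, 205.74641371886236], [0.0, 0.0, 1.0]] [ 0.72808915  2.70077254 -1.00726553] [ 0.38900627 -0.1291949   1.6075416 ]
```

View pics/top0.png

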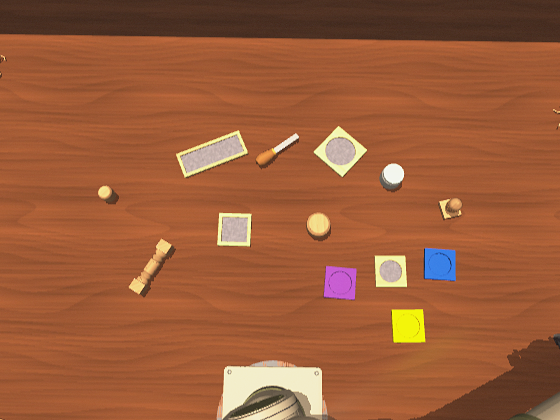

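View pics/scene0.png

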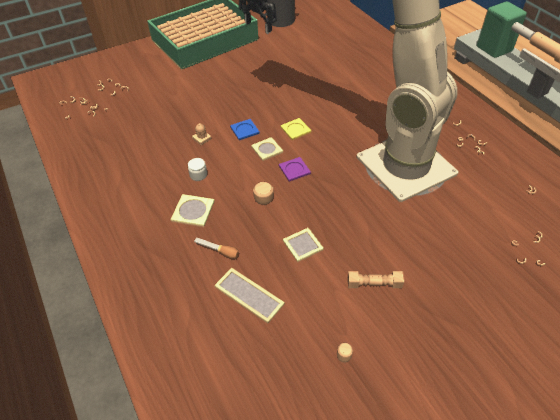

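The top view shows every object. The trays are long (212,154), square (235,229), big round (340,151) and small round (391,271). The parts are big foot (318,225), small foot (106,193), finial (451,208) and spindle (151,267). The tin is at (393,176) and the chisel at (277,150). The scene view agrees.

```bash
cat > h.py <<'E'
import cv2,numpy as np
def load(n): return dict(np.load(n))
def Rt(c): return cv2.Rodrigues(c['rvec'])[0],c['tvec'].reshape(3)
def plane(c,px,z):
    R,t=Rt(c);K=c['camera_matrix'];px=np.atleast_2d(px).astype(float)
    d=np.c_[px,np.ones(len(px))]@np.linalg.inv(K).T@R; o=-R.T@t
    return o+d*((z-o[2])/d[:,2])[:,None]
def cloud(c):
    R,t=Rt(c);K=c['camera_matrix'];h,w=c['z_map'].shape
    u,v=np.meshgrid(np.arange(w),np.arange(h));z=c['z_map']
    p=np.stack([u,v,np.ones_like(u)],-1)@np.linalg.inv(K).T*z[...,None]
    return (p-t)@R
E
python3 - <<'E'
from h import *
c=load('top0.npz');P=cloud(c)
# trays: full plate outline: not-bench height >4mm
hsv=cv2.cvtColor(c['image'],cv2.COLOR_RGB2HSV)
print('bench z',np.percentile(P[60:340,100:460,2],[5,50,95]))
for n,(u,v) in dict(long=(212,154),sq=(235,229),big=(340,151),small=(391,271),bf=(318,225),sf=(106,193),fin=(451,208),sp=(151,267),tin=(393,176),ch=(277,150)).items():
    r=45; m=np.zeros(hsv.shape[:2],np.uint8)
    m[:]=(P[...,2]>0.0045)*255
    k,l,st,cen=cv2.connectedComponentsWithStats(m)
    i=l[v,u]
    if i==0: print(n,'none',P[v,u]);continue
    mm=(l==i); z=P[...,2][mm]; 
    cn=cv2.findContours(mm.astype(np.uint8),0,1)[0][0][:,0]
    zz=np.percentile(z,98)
    w=plane(c,cn,0.009 if n in('long','sq','big','small') else zz)
    rr=cv2.minAreaRect((w[:,:2]*1000).astype(np.float32))
    tp=mm&(P[...,2]>zz-0.006); q=P[tp]
    print(n,'px',mm.sum(),'ztop %.3f'%zz,'rect',np.round(rr[0],1),np.round(rr[1],1),round(rr[2],1),'top mean',np.round(q.mean(0),4),'mid',np.round((q.min(0)+q.max(0))/2,4),'ext',np.round(np.ptp(q,axis=0),3))
E
```

```text
bench z [-0.00335418  0.00068288  0.00942043]
long none [0.64952893 0.16867111 0.00305618]
sq none [0.44878584 0.10092391 0.00264248]
big px 1108 ztop 0.014 rect [ 663.  -167.9] [109.6 106.2] 49.2 top mean [ 0.6549 -0.1639  0.0297] mid [ 0.4666 -0.1263  0.5941] ext [0.528 0.22  1.172]
small px 770 ztop 0.014 rect [ 344.7 -288.2] [79.4 78.4] 0.5 top mean [ 0.3466 -0.2864  0.019 ] mid [ 0.2938 -0.171   0.594 ] ext [0.182 0.31  1.172]
bf px 488 ztop 0.051 rect [ 454.2 -106. ] [60.  58.8] 0.8 top mean [ 0.4506 -0.1046  0.0799] mid [ 0.343  -0.0735  0.6126] ext [0.28  0.115 1.135]
sf px 217 ztop 0.045 rect [528.  420.5] [48.7 34.8] 57.6 top mean [0.526  0.419  0.0629] mid [0.3745 0.2134 0.6096] ext [0.343 0.459 1.141]
fin px 387 ztop 0.066 rect [ 496.9 -429.5] [48.9 56.2] 14.7 top mean [ 0.5039 -0.4351  0.087 ] mid [ 0.3613 -0.2359  0.62  ] ext [0.317 0.44  1.12 ]
sp px 759 ztop 0.036 rect [347.9 297.2] [ 40.5 139. ] 58.6 top mean [0.348  0.2969 0.0463] mid [0.3097 0.166  0.6049] ext [0.214 0.364 1.15 ]
tin px 480 ztop 0.055 rect [ 580.1 -289.4] [56.9 67. ] 43.1 top mean [ 0.5821 -0.2914  0.0699] mid [ 0.4086 -0.1681  0.6146] ext [0.411 0.304 1.131]
ch px 383 ztop 0.033 rect [654.1  -4. ] [ 32.4 130.5] 34.6 top mean [0.6365 0.03   0.0298] mid [0.6378 0.0293 0.0309] ext [0.037 0.043 0.008]
```

```bash
cat > m.py <<'E'
from h import *
c=load('top0.npz');P=cloud(c)
hsv=cv2.cvtColor(c['image'],cv2.COLOR_RGB2HSV)
for n,u,v in [('plate',228,218),('felt',235,229),('bench',270,200),('bf',318,225),('sf',104,190),('finpl',444,214),('finb',455,204),('sp',151,267),('bfside',318,237)]: print(n,hsv[v,u],end=' ')
print()
H,S,V=cv2.split(hsv)
pl=((H>20)&(H<40)&(V>150)&(S>40)|((S<60)&(V>90))).astype(np.uint8)*255
cv2.imwrite('pics/mask.png',pl)
cs,_=cv2.findContours(pl,0,cv2.CHAIN_APPROX_NONE)
for q in cs:
    if cv2.contourArea(q)<80: continue
    q=q[:,0]; 
    if q[:,1].mean()>350: continue
    w=plane(c,q,0.009)[:,:2]*1000
    r=cv2.minAreaRect(w.astype(np.float32)); a=cv2.boxPoints(r); 
    e=max([a[1]-a[0],a[2]-a[1]],key=lambda x:np.hypot(*x)); 
    print(q.mean(0).round(),np.round(r[0],1),np.round(r[1],1),'long dir deg',round(np.degrees(np.arctan2(e[1],e[0])),1))
E
python3 m.py; python3 - <<'E'
import cv2,numpy as np
i=cv2.imread('pics/top0.png');
f=lambda u,v:cv2.resize(i[v-25:v+25,u-25:u+25],None,fx=8,fy=8,interpolation=2)
cv2.imwrite('pics/crops.png',np.hstack([f(451,208),f(318,225)]))
E
```

```text
plate [  3  28 197] felt [  6  34 195] bench [ 11 175 146] bf [ 23 112 244] sf [ 24 103 244] finpl [ 23 110 249] finb [ 14 142 223] sp [ 19 128 244] bfside [ 12 134  97] 
[408. 325.] [ 215.8 -325.2] [77.7 77.5] long dir deg 0.8
[390. 271.] [ 347.  -287.8] [74.4 77.3] long dir deg -89.2
[319. 223.] [ 466.1 -109.3] [45.7 46.7] long dir deg -0.5
[234. 229.] [447.5 102.7] [82.7 83.7] long dir deg -0.6
[392. 176.] [ 594.9 -300.5] [54.1 71. ] long dir deg -37.0
[285. 143.] [680.6 -23.6] [15.1 78.7] long dir deg -52.8
[211. 153.] [649.2 168.9] [ 70.1 176.4] long dir deg -66.6
[340. 151.] [ 661.4 -167.9] [101.5 101.9] long dir deg -41.9
```

View pics/crops.png

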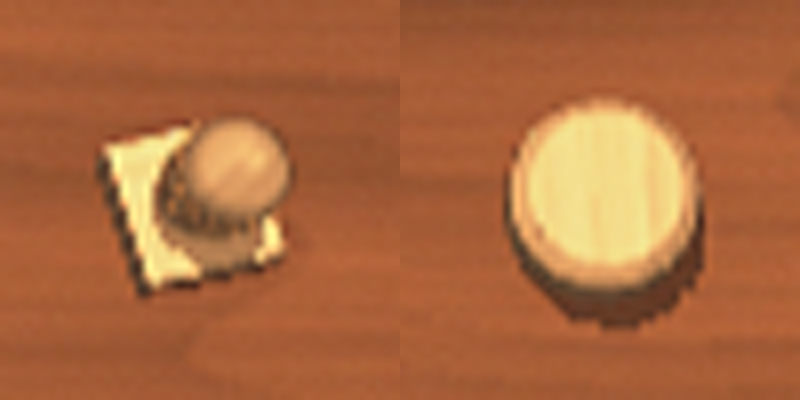

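The crop shows the finial plinth corners at about (108,150), (148,290) and (285,250), and the big foot's pale top disc centred near (605,185).

```bash
cat > m2.py <<'E'
from h import *
c=load('top0.npz');hsv=cv2.cvtColor(c['image'],cv2.COLOR_RGB2HSV);H,S,V=cv2.split(hsv)
w=plane(c,np.array([[108,150],[148,290],[285,250]])/8-.5+[426,183],.014)*1000
print('fin corners',w.round(1),'c',((w[0]+w[2])/2).round(1),[np.linalg.norm(w[1]-w[0]).round(1),np.linalg.norm(w[1]-w[2]).round(1)],np.degrees(np.arctan2(*(w[2]-w[1])[[1,0]])))
m=((H>15)&(H<40)&(V>190)&(S<150)&(S>60)).astype(np.uint8)
k,l,st,ce=cv2.connectedComponentsWithStats(m)
for n,u,v,z in[('bf',318,223,.046),('sf',105,191,.042),('sp',151,267,.03)]:
    r=l[v-40:v+40,max(0,u-40):u+40]
    ids=[l[v,u]] if n!='sp' else [i for i in np.unique(r) if i and st[i,4]>8]
    q=np.argwhere(np.isin(l,ids))[:,::-1]
    w=plane(c,q,z)[:,:2]*1000
    R=cv2.minAreaRect(w.astype(np.float32));a=cv2.boxPoints(R);e=max([a[1]-a[0],a[2]-a[1]],key=lambda x:np.hypot(*x))
    print(n,len(q),'mean',w.mean(0).round(1),'rect',np.round(R[0],1),np.round(R[1],1),np.degrees(np.arctan2(e[1],e[0])).round(1))
E
python3 m2.py; python3 - <<'E'
import sys; sys.path.insert(0,'.')
from workcell import *
import cv2,numpy as np
c=capture('wrist');cv2.imwrite('pics/w0.png',c['image'][:,:,::-1])
R=cv2.Rodrigues(c['rvec'])[0];print('cam pos',-R.T@c['tvec'].reshape(3),'axis',R[2],c['camera_matrix'][0])
print(cv2.Rodrigues(get_obs()['tcp_rot'])[0].round(3))
E
```

```text
fin corners [[ 526.2 -418.4   14. ]
 [ 480.5 -428.2   14. ]
 [ 494.2 -472.6   14. ]] c [ 510.2 -445.5   14. ] [np.float64(46.8), np.float64(46.5)] -72.88446205655988
bf 308 mean [ 457.6 -106.8] rect [ 456.6 -107.6] [47.9 46.7] 0.0
sf 102 mean [532.  428.2] rect [531.6 428.2] [26.3 27.8] -40.4
sp 405 mean [348.  302.7] rect [349.1 302.1] [ 31.  139.8] -30.3
cam pos [ 0.27027973 -0.56756237  0.37417127] axis [-0.26235376 -0.08977272 -0.96078685] [333.03562326   0.         282.69154677]
[[ 0.945  0.328 -0.   ]
 [ 0.328 -0.945  0.001]
 [-0.    -0.001 -1.   ]]
```

```bash
python3 - <<'E'
import cv2,numpy as np
i=cv2.imread('pics/top0.png');
f=lambda u,v:cv2.resize(i[v-35:v+35,u-35:u+35],None,fx=5.7,fy=5.7,interpolation=2)
cv2.imwrite('pics/crops2.png',np.hstack([f(105,193),f(151,267)]))
E
```

```text
(no output)
```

View pics/crops2.png

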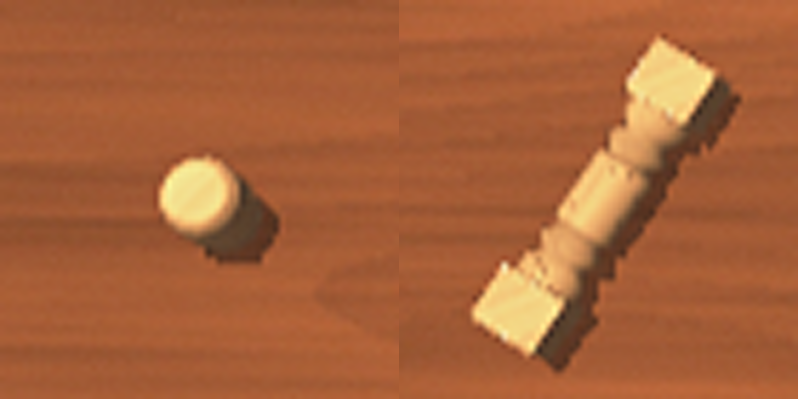

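```bash
cat > to.py <<'E'
import sys,numpy as np,cv2
from workcell import *
from scipy.spatial.transform import Rotation as Q
# to.py x y z yaw(deg of tool x, mod 180 unless 5th arg given)  (mm)
x,y,z,a=map(float,sys.argv[1:5]); o=get_obs()
R=Q.from_rotvec(o['tcp_rot']).as_matrix()
yaw=np.degrees(np.arctan2(R[1,0],R[0,0])); q7=o['joint_pos'][6]
D=(a-yaw+90)%180-90
if len(sys.argv)>5: D+=float(sys.argv[5])
T=Q.from_euler('z',yaw+D,degrees=True).as_matrix()@np.diag([1,-1,-1])
d=R.T@(np.array([x,y,z])/1000-o['position'])
print('delta',d.round(4),'rv',Q.from_matrix(R.T@T).as_rotvec().round(3),'| yaw',yaw.round(1),'q',np.round(o['joint_pos'],2),'z %.4f t %.1f'%(o['position'][2],o['time_s']))
E
python3 to.py 510 -445.5 120 17.1; python3 to.py 510 -445.5 31 17.1
```

```text
delta [ 0.3359 -0.0366  0.1218] rv [-0.001  0.     0.035] | yaw 19.1 q [ 1.21  0.33 -0.06  1.46  0.02  1.35 -0.09] z 0.2417 t 0.1
delta [ 0.3359 -0.0365  0.2108] rv [-0.001  0.     0.035] | yaw 19.1 q [ 1.21  0.33 -0.06  1.46  0.02  1.35 -0.09] z 0.2417 t 0.1
```

Request:
{"method": "run_rows", "body": {
  "motion": [
    [[0.336,-0.0365,0.122,0,0,0.035],[0.336,-0.0365,0.122,0,0,0.035],[0.336,-0.0365,0.122,0,0,0.035],[0.336,-0.0365,0.122,0,0,0.035],[0.336,-0.0365,0.122,0,0,0.035],[0.336,-0.0365,0.122,0,0,0.035],[0.336,-0.0365,0.122,0,0,0.035],[0.336,-0.0365,0.122,0,0,0.035],[0.336,-0.0365,0.122,0,0,0.035],[0.336,-0.0365,0.122,0,0,0.035],[0.336,-0.0365,0.122,0,0,0.035]]
  ],
  "finger_gap": 0.085,
  "clamp_n": 30
}}

```text
time_s: 1.25
position: [0.5087, -0.4479, 0.121]
tcp_rot: [3.106, 0.463, -0.001]
force: [-0.7, -0.9, 0.1]
grip_width: 0.085
gripper_force: 0.0
```

```bash
python3 to.py 510 -445.5 31 17.1
python3 - <<'E'
from workcell import *
import cv2,numpy as np
c=capture('wrist');cv2.imwrite('pics/w1.png',c['image'][:,:,::-1]);np.savez('w1.npz',**c)
from h import *
R,t=Rt(c)
p=(R@np.array([[.510,-.4455,.066],[.526,-.418,.014],[.4805,-.428,.014],[.494,-.4726,.014]]).T).T+t
q=p@c['camera_matrix'].T;print((q[:,:2]/q[:,2:]).round())
E
```

```text
delta [ 0.002 -0.002  0.09 ] rv [ 0.001  0.001 -0.003] | yaw 17.0 q [ 0.79  0.54 -0.19  1.44  0.1   1.17 -0.69] z 0.1210 t 1.2
[[279. 232.]
 [250. 178.]
 [247. 238.]
 [308. 238.]]
```

View pics/w1.png

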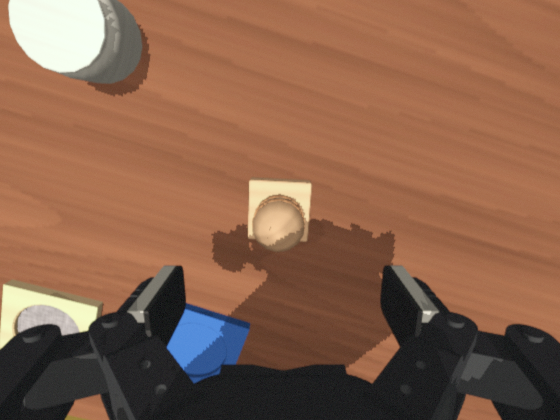

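The wrist view shows the finial plinth with corners at about (249,181), (247,240) and (310,240). My predictions match within about 3 px, so I'm going down to grip.

Request:
{"method": "run_rows", "body": {
  "motion": [
    [[0.002,-0.002,0.045,0,0,0],[0.002,-0.002,0.07,0,0,0],[0.002,-0.002,0.09,0,0,0],[0.002,-0.002,0.09,0,0,0]]
  ]
}}

```text
time_s: 1.7
position: [0.509, -0.4433, 0.0277]
tcp_rot: [-3.104, -0.465, 0.005]
force: [0.4, -0.4, -0.9]
grip_width: 0.0852
gripper_force: 0.0
```

Request:
{"method": "run_rows", "body": {
  "motion": [
    [[0,0,0,0,0,0],[0,0,0,0,0,0],[0,0,0,0,0,0],[0,0,0,0,0,0],[0,0,0,0,0,0],[0,0,0,0,0,0],[0,0,0,0,0,0],[0,0,0,0,0,0]]
  ],
  "finger_gap": 0.0,
  "clamp_n": 30
}}

```text
time_s: 2.5
position: [0.5121, -0.444, 0.0318]
tcp_rot: [3.105, 0.467, 0.002]
force: [-1.6, 0.6, 5.9]
grip_width: 0.033
gripper_force: 29.5
```

```bash
python3 to.py 447.5 102.7 37 -0.6
```

```text
delta [ 0.0992 -0.5415 -0.006 ] rv [ 0.002 -0.001  0.309] | yaw 17.1 q [ 0.78  0.63 -0.18  1.5   0.12  1.02 -0.71] z 0.0318 t 2.5
```

Request:
{"method": "run_rows", "body": {
  "motion": [
    [[0,0,-0.05,0,0,0],[0,0,-0.09,0,0,0],[0.02,-0.05,-0.1,0,0,0.1],[0.099,-0.54,-0.1,0,0,0.309],[0.099,-0.54,-0.1,0,0,0.309],[0.099,-0.54,-0.1,0,0,0.309],[0.099,-0.54,-0.1,0,0,0.309],[0.099,-0.54,-0.1,0,0,0.309],[0.099,-0.54,-0.1,0,0,0.309],[0.099,-0.54,-0.1,0,0,0.309],[0.099,-0.54,-0.1,0,0,0.309],[0.099,-0.54,-0.1,0,0,0.309]]
  ]
}}

```text
time_s: 3.7
position: [0.4538, 0.0532, 0.131]
tcp_rot: [3.141, -0.016, 0.003]
force: [1.1, 1.2, 0.2]
grip_width: 0.0332
gripper_force: 30.2
```

```bash
python3 to.py 447.5 102.7 36 -0.6
```

```text
delta [-0.007  -0.0495  0.095 ] rv [ 0.001 -0.002  0.   ] | yaw -0.6 q [ 0.24  0.09 -0.47  2.    0.05  1.06 -1.84] z 0.1310 t 3.7
```

Request:
{"method": "run_rows", "body": {
  "motion": [
    [[0,0,0,0,0,0],[0,0,0,0,0,0]]
  ]
}}

```text
time_s: 3.9
position: [0.4543, 0.0522, 0.1308]
tcp_rot: [3.141, -0.012, 0.002]
force: [-0.7, -1.4, -0.7]
grip_width: 0.033
gripper_force: 30.3
```

```bash
python3 to.py 447.5 102.7 36 -0.6
```

```text
delta [-0.0072 -0.0504  0.0947] rv [ 0.    -0.001  0.003] | yaw -0.4 q [ 0.24  0.09 -0.47  2.    0.05  1.06 -1.83] z 0.1308 t 3.9
```

Request:
{"method": "run_rows", "body": {
  "motion": [
    [[-0.007,-0.045,0,0,0,0],[-0.007,-0.045,0,0,0,0],[-0.007,-0.045,0,0,0,0],[-0.007,-0.045,0,0,0,0],[-0.007,-0.045,0,0,0,0]]
  ]
}}

```text
time_s: 4.4
position: [0.448, 0.0949, 0.1302]
tcp_rot: [3.141, -0.02, -0.0]
force: [-0.9, -0.5, -0.5]
grip_width: 0.033
gripper_force: 30.3
```

```bash
python3 to.py 447.5 102.7 36 -0.6
```

```text
delta [-0.0005 -0.0078  0.0942] rv [ 0.     0.    -0.002] | yaw -0.7 q [ 0.18  0.1  -0.51  2.    0.06  1.06 -1.94] z 0.1302 t 4.4
```

Request:
{"method": "run_rows", "body": {
  "motion": [
    [[-0.0005,-0.0078,0.04,0,0,0],[-0.0005,-0.0078,0.07,0,0,0],[-0.0005,-0.0078,0.085,0,0,0],[-0.0005,-0.0078,0.085,0,0,0],[-0.0005,-0.0078,0.09,0,0,0],[-0.0005,-0.0078,0.093,0,0,0],[-0.0005,-0.0078,0.094,0,0,0],[-0.0005,-0.0078,0.094,0,0,0]]
  ]
}}

```text
time_s: 5.2
position: [0.4476, 0.1041, 0.0366]
tcp_rot: [3.142, -0.016, 0.001]
force: [0.3, 0.4, -0.4]
grip_width: 0.0328
gripper_force: 30.3
```

```bash
python3 to.py 447.5 102.7 36 -0.6
python3 - <<'E'
from workcell import *
import cv2
c=capture('scene');cv2.imwrite('pics/s1.png',cv2.resize(c['image'][190:310,220:380,::-1],None,fx=4,fy=4))
E
```

```text
delta [-0.0001  0.0014  0.0006] rv [ 0.    -0.001  0.   ] | yaw -0.6 q [ 0.14  0.25 -0.5   2.07  0.16  0.86 -2.04] z 0.0366 t 5.2
```

View pics/s1.png

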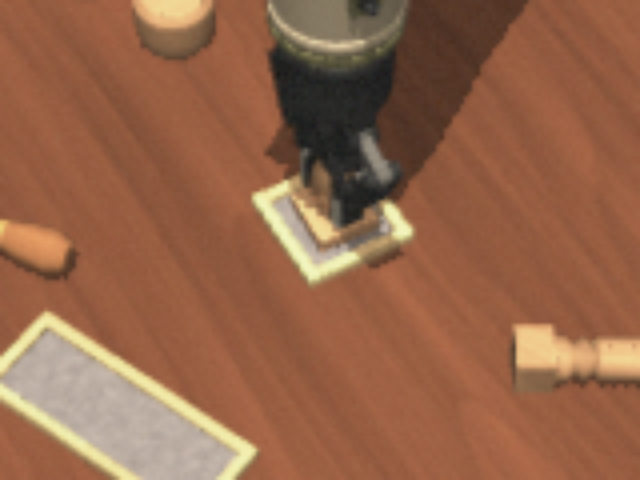

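The scene crop shows the plinth inside the square recess with its sides lined up, around (335,215). I'll lower it the last millimetre or two and release.

Request:
{"method": "run_rows", "body": {
  "motion": [
    [[0,0.001,0.001,0,0,0],[0,0.001,0.002,0,0,0],[0,0.001,0.002,0,0,0]]
  ]
}}

```text
time_s: 5.55
position: [0.4477, 0.1035, 0.0356]
tcp_rot: [3.141, -0.016, 0.001]
force: [-7.7, -1.1, 21.0]
grip_width: 0.0332
gripper_force: 32.0
```

Request:
{"method": "run_rows", "body": {
  "motion": [
    [[0,0,0,0,0,0],[0,0,0,0,0,0],[0,0,0,0,0,0],[0,0,0,0,0,0],[0,0,0,0,0,0]]
  ],
  "finger_gap": 0.085
}}

```text
time_s: 6.05
position: [0.4472, 0.1031, 0.0341]
tcp_rot: [3.141, -0.016, -0.0]
force: [-0.7, -0.5, 0.4]
grip_width: 0.0851
gripper_force: 0.0
```

Request:
{"method": "run_rows", "body": {
  "motion": [
    [[0,0,-0.02,0,0,0],[0,0,-0.05,0,0,0],[0,0,-0.09,0,0,0],[0,0,-0.09,0,0,0],[0,0,-0.09,0,0,0]]
  ]
}}

```text
time_s: 6.55
position: [0.4478, 0.1032, 0.1248]
tcp_rot: [3.141, -0.016, 0.003]
force: [0.0, 0.2, 0.5]
grip_width: 0.0852
gripper_force: 0.0
```

```bash
python3 to.py 457 -107 125 0; python3 - <<'E'
from workcell import *
import cv2
c=capture('wrist');cv2.imwrite('pics/w2.png',c['image'][:,:,::-1])
E
```

```text
delta [ 1.140e-02  2.101e-01 -2.000e-04] rv [ 0.    -0.002 -0.01 ] | yaw -0.6 q [ 0.18  0.11 -0.53  2.    0.07  1.04 -1.96] z 0.1248 t 6.5
```

View pics/w2.png

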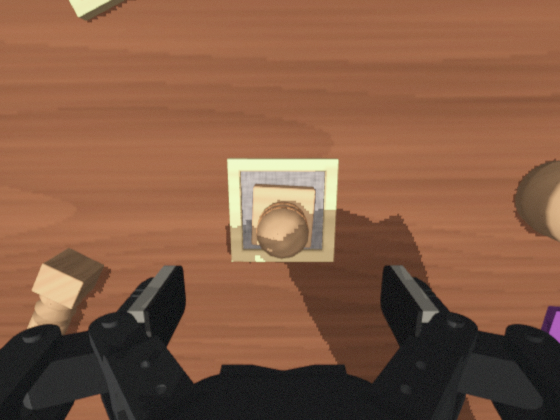

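The finial stands inside the square recess, aligned, near (283,215). Next is the big foot.

Request:
{"method": "run_rows", "body": {
  "motion": [
    [[0.011,0.21,0,0,0,0],[0.011,0.21,0,0,0,0],[0.011,0.21,0,0,0,0],[0.011,0.21,0,0,0,0],[0.011,0.21,0,0,0,0],[0.011,0.21,0,0,0,0],[0.011,0.21,0,0,0,0],[0.011,0.21,0,0,0,0]]
  ]
}}

```text
time_s: 7.4
position: [0.456, -0.1049, 0.1238]
tcp_rot: [-3.141, 0.012, 0.001]
force: [-0.2, -0.4, -0.2]
grip_width: 0.0849
gripper_force: 0.0
```

```bash
python3 to.py 457 -107 18 -0.6; python3 - <<'E'
from workcell import *
from h import *
c=capture('wrist');cv2.imwrite('pics/w3.png',c['image'][:,:,::-1])
H,S,V=cv2.split(cv2.cvtColor(c['image'],cv2.COLOR_RGB2HSV))
P=cloud(c);m=(P[...,2]>.04)&(P[...,2]<.055)&(np.hypot(P[...,0]-.457,P[...,1]+.107)<.05)
print('top',P[m].mean(0),np.ptp(P[m],axis=0),m.sum())
E
```

```text
delta [0.001  0.0021 0.1058] rv [-0.001  0.001  0.003] | yaw -0.4 q [ 0.44  0.12 -0.33  1.99  0.04  1.04 -1.48] z 0.1238 t 7.4
top [ 0.45781114 -0.10682116  0.04607956] [0.0580376  0.0580288  0.00924229] 5351
```

Request:
{"method": "run_rows", "body": {
  "motion": [
    [[0.0015,0.002,0.045,0,0,0],[0.0015,0.002,0.08,0,0,0],[0.0015,0.002,0.106,0,0,0],[0.0015,0.002,0.106,0,0,0],[0.0015,0.002,0.106,0,0,0]]
  ]
}}

```text
time_s: 7.95
position: [0.4578, -0.1081, 0.0188]
tcp_rot: [-3.141, 0.014, 0.0]
force: [0.2, 0.4, -0.3]
grip_width: 0.0851
gripper_force: 0.0
```

Request:
{"method": "run_rows", "body": {
  "motion": [
    [[0,0,0,0,0,0],[0,0,0,0,0,0],[0,0,0,0,0,0],[0,0,0,0,0,0],[0,0,0,0,0,0],[0,0,0,0,0,0],[0,0,0,0,0,0]]
  ],
  "finger_gap": 0.0,
  "clamp_n": 30
}}

```text
time_s: 8.65
position: [0.4588, -0.1089, 0.02]
tcp_rot: [3.141, -0.016, 0.004]
force: [-3.0, 2.6, 9.5]
grip_width: 0.0587
gripper_force: 30.6
```

```bash
python3 to.py 661.4 -167.9 22 -0.6
```

```text
delta [ 0.2032  0.0569 -0.0014] rv [ 0.001 -0.003  0.   ] | yaw -0.6 q [ 0.42  0.28 -0.31  2.06  0.12  0.81 -1.54] z 0.0200 t 8.7
```

Request:
{"method": "run_rows", "body": {
  "motion": [
    [[0,0,-0.04,0,0,0],[0,0,-0.08,0,0,0],[0.203,0.057,-0.08,0,0,0],[0.203,0.057,-0.08,0,0,0],[0.203,0.057,-0.08,0,0,0],[0.203,0.057,-0.08,0,0,0],[0.203,0.057,-0.08,0,0,0],[0.203,0.057,-0.08,0,0,0],[0.203,0.057,-0.08,0,0,0],[0.203,0.057,-0.08,0,0,0]]
  ]
}}

```text
time_s: 9.65
position: [0.6592, -0.1677, 0.0989]
tcp_rot: [3.141, -0.016, 0.0]
force: [0.1, -0.1, -1.3]
grip_width: 0.0588
gripper_force: 33.9
```

```bash
python3 to.py 661.4 -167.9 23 -0.6
```

```text
delta [0.0022 0.0001 0.0759] rv [ 0. -0.  0.] | yaw -0.6 q [ 0.38  0.57 -0.27  1.45  0.16  1.15 -1.5 ] z 0.0989 t 9.7
```

Request:
{"method": "run_rows", "body": {
  "motion": [
    [[0.002,0,0.035,0,0,0],[0.002,0,0.06,0,0,0],[0.002,0,0.07,0,0,0],[0.002,0,0.073,0,0,0],[0.002,0,0.075,0,0,0],[0.002,0,0.076,0,0,0],[0.002,0,0.076,0,0,0]]
  ]
}}

```text
time_s: 10.35
position: [0.6627, -0.1682, 0.0242]
tcp_rot: [3.141, -0.016, 0.003]
force: [-3.5, 0.6, 5.8]
grip_width: 0.059
gripper_force: 34.5
```

```bash
python3 to.py 661.4 -167.9 23 -0.6
```

```text
delta [-0.0013 -0.0003  0.0012] rv [ 0.001 -0.002  0.   ] | yaw -0.6 q [ 0.37  0.66 -0.26  1.48  0.18  1.02 -1.52] z 0.0242 t 10.3
```

Request:
{"method": "run_rows", "body": {
  "motion": [
    [[0,0,0.001,0,0,0],[0,0,0.001,0,0,0]]
  ]
}}

```text
time_s: 10.55
position: [0.6627, -0.1682, 0.0242]
tcp_rot: [3.141, -0.016, 0.003]
force: [-7.9, 1.5, 15.0]
grip_width: 0.0589
gripper_force: 35.3
```

Request:
{"method": "run_rows", "body": {
  "motion": [
    [[0,0,0,0,0,0],[0,0,0,0,0,0],[0,0,0,0,0,0],[0,0,0,0,0,0]]
  ],
  "finger_gap": 0.085
}}

```text
time_s: 10.95
position: [0.6621, -0.168, 0.0212]
tcp_rot: [3.141, -0.016, 0.0]
force: [0.1, 0.4, 0.3]
grip_width: 0.0849
gripper_force: 0.0
```

Request:
{"method": "run_rows", "body": {
  "motion": [
    [[0,0,-0.02,0,0,0],[0,0,-0.05,0,0,0],[0,0,-0.09,0,0,0],[0,0,-0.12,0,0,0],[0,0,-0.12,0,0,0],[0,0,-0.12,0,0,0]]
  ]
}}

```text
time_s: 11.55
position: [0.6623, -0.1681, 0.1418]
tcp_rot: [3.141, -0.016, 0.002]
force: [0.0, 0.0, -1.2]
grip_width: 0.0847
gripper_force: 0.0
```

```bash
python3 to.py 349 302 140 149.7 180;python3 - <<'E'
from workcell import *
from h import *
c=capture('wrist');cv2.imwrite('pics/w4.png',c['image'][:,:,::-1])
E
```

```text
delta [-0.3181 -0.4669  0.0012] rv [ 2.000e-03  0.000e+00 -2.623e+00] | yaw -0.6 q [ 0.38  0.54 -0.28  1.4   0.15  1.22 -1.49] z 0.1418 t 11.6
```

View pics/w4.png

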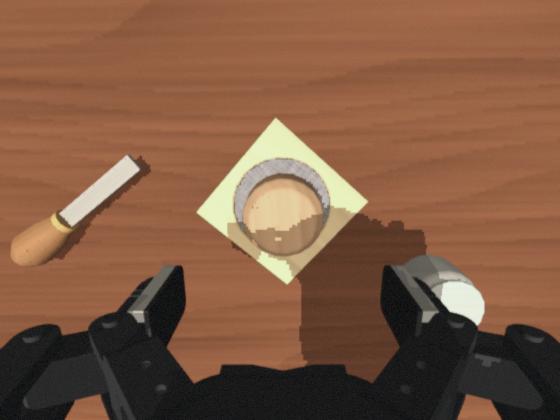

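The big foot sits in its recess at about (283,212), and the tin and chisel haven't moved. On to the spindle.

Request:
{"method": "run_rows", "body": {
  "motion": [
    [[-0.318,-0.467,0,0,0,-2.62],[-0.318,-0.467,0,0,0,-2.62],[-0.318,-0.467,0,0,0,-2.62],[-0.318,-0.467,0,0,0,-2.62],[-0.318,-0.467,0,0,0,-2.62],[-0.318,-0.467,0,0,0,-2.62],[-0.318,-0.467,0,0,0,-2.62],[-0.318,-0.467,0,0,0,-2.62],[-0.318,-0.467,0,0,0,-2.62],[-0.318,-0.467,0,0,0,-2.62],[-0.318,-0.467,0,0,0,-2.62],[-0.318,-0.467,0,0,0,-2.62]]
  ]
}}

```text
time_s: 12.8
position: [0.3447, 0.3059, 0.1406]
tcp_rot: [-1.949, -2.462, 0.001]
force: [0.8, 0.1, 0.5]
grip_width: 0.085
gripper_force: 0.0
```

```bash
python3 to.py 349 302 140 149.7
```

```text
delta [-0.0048  0.0033  0.0006] rv [-0.001 -0.002 -0.81 ] | yaw 103.3 q [ 0.02  0.14 -0.89  1.97  0.12  1.09 -0.68] z 0.1406 t 12.8
```

Request:
{"method": "run_rows", "body": {
  "motion": [
    [[-0.005,0.003,0,0,0,-0.81],[-0.005,0.003,0,0,0,-0.81],[-0.005,0.003,0,0,0,-0.81],[-0.005,0.003,0,0,0,-0.81],[-0.005,0.003,0,0,0,-0.81],[-0.005,0.003,0,0,0,-0.81],[-0.005,0.003,0,0,0,-0.81],[-0.005,0.003,0,0,0,-0.81]]
  ]
}}

```text
time_s: 13.6
position: [0.3524, 0.2977, 0.1405]
tcp_rot: [-0.844, -3.025, 0.001]
force: [-0.9, 0.4, 0.5]
grip_width: 0.0846
gripper_force: 0.0
```

```bash
python3 to.py 349 302 17 149.7; python3 - <<'E'
from workcell import *
from h import *
c=capture('wrist')
P=cloud(c);m=(P[...,2]>.024)&(P[...,2]<.04)&(np.hypot(P[...,0]-.349,P[...,1]-.302)<.085)
w=P[m][:,:2]*1000
R=cv2.minAreaRect(w.astype(np.float32));a=cv2.boxPoints(R);e=max([a[1]-a[0],a[2]-a[1]],key=lambda x:np.hypot(*x))
print(R,np.degrees(np.arctan2(e[1],e[0])),w.mean(0))
E
```

```text
delta [0.0051 0.002  0.1235] rv [-0.001 -0.001 -0.015] | yaw 148.8 q [ 0.11  0.16 -0.96  1.96  0.15  1.09  0.12] z 0.1405 t 13.6
((346.75946044921875, 301.57867431640625), (32.00526428222656, 140.3382568359375), 59.57246398925781) -30.427532 [341.94997214 304.47880006]
```

Request:
{"method": "run_rows", "body": {
  "motion": [
    [[0.006,0.002,0.045,0,0,-0.015],[0.006,0.002,0.09,0,0,-0.015],[0.006,0.002,0.115,0,0,-0.015],[0.006,0.002,0.123,0,0,-0.015],[0.006,0.002,0.123,0,0,-0.015],[0.006,0.002,0.123,0,0,-0.015]]
  ]
}}

```text
time_s: 14.25
position: [0.3493, 0.3035, 0.0194]
tcp_rot: [0.818, 3.032, 0.002]
force: [0.7, 0.1, -0.1]
grip_width: 0.0852
gripper_force: 0.0
```

```bash
python3 to.py 348 302 17 149.7
```

```text
delta [ 0.0004 -0.002   0.0024] rv [0.001 0.001 0.002] | yaw 149.8 q [-0.02  0.38 -0.87  2.06  0.38  0.87 -0.07] z 0.0194 t 14.2
```

Request:
{"method": "run_rows", "body": {
  "motion": [
    [[0,0,0,0,0,0],[0,0,0,0,0,0],[0,0,0,0,0,0],[0,0,0,0,0,0],[0,0,0,0,0,0],[0,0,0,0,0,0],[0,0,0,0,0,0],[0,0,0,0,0,0]]
  ],
  "finger_gap": 0.0,
  "clamp_n": 50
}}

```text
time_s: 15.05
position: [0.349, 0.3028, 0.0188]
tcp_rot: [0.818, 3.032, -0.0]
force: [-1.3, -2.7, 9.4]
grip_width: 0.0258
gripper_force: 48.8
```

```bash
python3 to.py 649.2 168.9 22 113.4
```

```text
delta [-0.3268  0.0352 -0.0029] rv [0.    0.001 0.635] | yaw 149.8 q [-0.02  0.38 -0.87  2.06  0.38  0.87 -0.07] z 0.0188 t 15.1
```

Request:
{"method": "run_rows", "body": {
  "motion": [
    [[0,0,-0.01,0,0,0],[0,0,-0.03,0,0,0],[0,0,-0.03,0,0,0]]
  ]
}}

```text
time_s: 15.35
position: [0.3496, 0.3039, 0.0504]
tcp_rot: [0.817, 3.031, 0.004]
force: [-0.9, -0.0, -1.5]
grip_width: 0.0265
gripper_force: 49.9
```

```bash
python3 - <<'E'
from workcell import *
from h import *
c=capture('scene');cv2.imwrite('pics/s2.png',cv2.resize(c['image'][220:340,300:460,::-1],None,fx=4,fy=4))
E
```

```text
(no output)
```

View pics/s2.png

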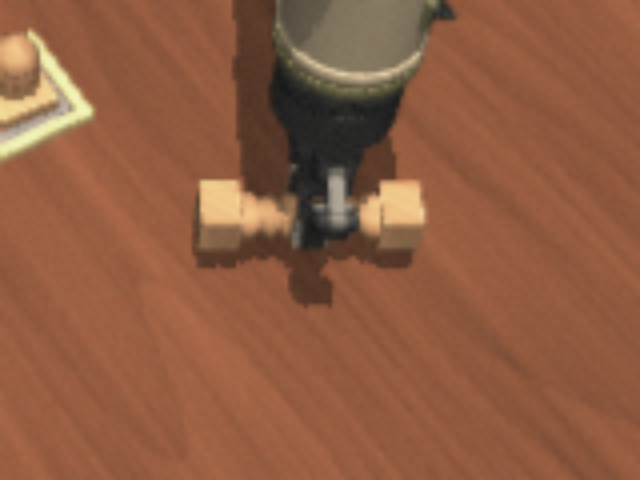

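The spindle hangs level, gripped at its middle. I'll carry it over to the long tray.

Request:
{"method": "run_rows", "body": {
  "motion": [
    [[0,0,-0.05,0,0,0],[-0.327,0.036,-0.08,0,0,0.635],[-0.327,0.036,-0.08,0,0,0.635],[-0.327,0.036,-0.08,0,0,0.635],[-0.327,0.036,-0.08,0,0,0.635],[-0.327,0.036,-0.08,0,0,0.635],[-0.327,0.036,-0.08,0,0,0.635],[-0.327,0.036,-0.08,0,0,0.635],[-0.327,0.036,-0.08,0,0,0.635],[-0.327,0.036,-0.08,0,0,0.635],[-0.327,0.036,-0.08,0,0,0.635],[-0.327,0.036,-0.08,0,0,0.635]]
  ]
}}

```text
time_s: 16.6
position: [0.6484, 0.1705, 0.1281]
tcp_rot: [-1.722, -2.627, 0.001]
force: [0.2, -0.3, -0.7]
grip_width: 0.0261
gripper_force: 49.9
```

```bash
python3 to.py 649.2 168.9 24 113.4;  python3 - <<'E'
from workcell import *
from h import *
c=capture('wrist');cv2.imwrite('pics/w5.png',c['image'][:,:,::-1])
E
```

```text
delta [-1.700e-03  1.000e-04  1.041e-01] rv [-0.    -0.     0.002] | yaw 113.5 q [ 0.12  0.59 -0.64  1.43  0.36  1.23 -0.14] z 0.1281 t 16.6
```

View pics/w5.png

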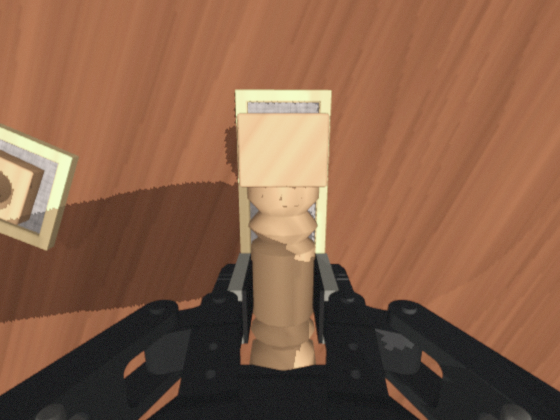

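The spindle lines up with the long tray (tray centre column 283, spindle 283). Lowering it now.

Request:
{"method": "run_rows", "body": {
  "motion": [
    [[-0.002,0,0.045,0,0,0],[-0.002,0,0.08,0,0,0],[-0.002,0,0.095,0,0,0],[-0.002,0,0.1,0,0,0],[-0.002,0,0.103,0,0,0],[-0.002,0,0.105,0,0,0],[-0.002,0,0.105,0,0,0]]
  ]
}}

```text
time_s: 17.35
position: [0.6509, 0.168, 0.0245]
tcp_rot: [1.723, 2.625, 0.002]
force: [-0.4, 0.3, -0.7]
grip_width: 0.0259
gripper_force: 49.9
```

```bash
python3 to.py 649.2 168.9 23 113.4
```

```text
delta [ 0.0015 -0.0012  0.0015] rv [0.002 0.    0.001] | yaw 113.4 q [ 0.1   0.7  -0.6   1.5   0.43  1.07 -0.18] z 0.0245 t 17.4
```

Request:
{"method": "run_rows", "body": {
  "motion": [
    [[0.001,-0.001,0.001,0,0,0],[0.001,-0.001,0.002,0,0,0],[0.001,-0.001,0.002,0,0,0]]
  ]
}}

```text
time_s: 17.65
position: [0.6494, 0.1685, 0.0229]
tcp_rot: [1.723, 2.625, 0.001]
force: [-2.7, -1.2, 10.1]
grip_width: 0.0258
gripper_force: 50.9
```

```bash
python3 to.py 649.2 168.9 23 113.4
```

```text
delta [ 0.0005 -0.     -0.0001] rv [0.001 0.001 0.001] | yaw 113.4 q [ 0.1   0.7  -0.6   1.51  0.43  1.06 -0.19] z 0.0229 t 17.6
```

Request:
{"method": "run_rows", "body": {
  "motion": [
    [[0,0,0,0,0,0],[0,0,0,0,0,0],[0,0,0,0,0,0],[0,0,0,0,0,0],[0,0,0,0,0,0]]
  ],
  "finger_gap": 0.085
}}

```text
time_s: 18.15
position: [0.6489, 0.1682, 0.0211]
tcp_rot: [-1.724, -2.626, 0.0]
force: [0.4, 0.1, -0.4]
grip_width: 0.0849
gripper_force: 0.0
```

Request:
{"method": "run_rows", "body": {
  "motion": [
    [[0,0,-0.02,0,0,0],[0,0,-0.05,0,0,0],[0,0,-0.1,0,0,0],[0,0,-0.1,0,0,0],[0,0,-0.1,0,0,0]]
  ]
}}

```text
time_s: 18.65
position: [0.6497, 0.1685, 0.1226]
tcp_rot: [1.723, 2.624, 0.003]
force: [0.1, 0.4, -0.3]
grip_width: 0.0851
gripper_force: 0.0
```

```bash
python3 to.py 532 428.2 123 113.4;python3 - <<'E'
from workcell import *
from h import *
c=capture('wrist');cv2.imwrite('pics/w6.png',c['image'][:,:,::-1])
E
```

```text
delta [ 0.2851 -0.0047 -0.0006] rv [0.003 0.001 0.001] | yaw 113.4 q [ 0.13  0.6  -0.64  1.44  0.36  1.22 -0.14] z 0.1226 t 18.6
```

View pics/w6.png

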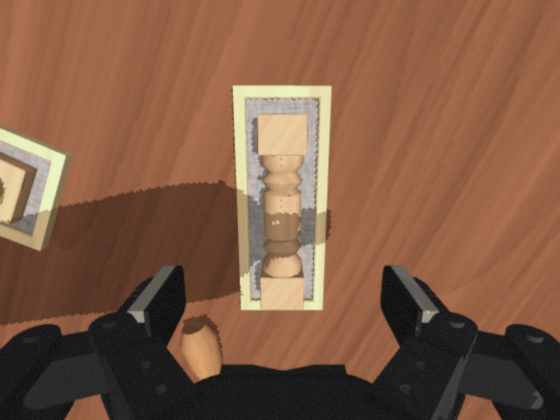

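The spindle lies in the long recess, centred across it at column 283, with its near end close to the rim at row 308. I'll measure its offset along the tray from depth.

Request:
{"method": "run_rows", "body": {
  "motion": [
    [[0.285,-0.005,0,0,0,0],[0.285,-0.005,0,0,0,0],[0.285,-0.005,0,0,0,0],[0.285,-0.005,0,0,0,0],[0.285,-0.005,0,0,0,0],[0.285,-0.005,0,0,0,0],[0.285,-0.005,0,0,0,0],[0.285,-0.005,0,0,0,0],[0.285,-0.005,0,0,0,0]]
  ]
}}

```text
time_s: 19.6
position: [0.5317, 0.426, 0.1199]
tcp_rot: [1.726, 2.625, -0.003]
force: [0.3, 0.1, -0.6]
grip_width: 0.0847
gripper_force: 0.0
```

```bash
python3 to.py 532 428.2 18 113.4;python3 - <<'E'
from workcell import *
from h import *
c=capture('wrist')
P=cloud(c);m=(P[...,2]>.036)&(P[...,2]<.05)&(np.hypot(P[...,0]-.532,P[...,1]-.428)<.04)
print('foot',P[m].mean(0),np.ptp(P[m],axis=0))
c=capture('top');np.savez('top1.npz',**c)
H,S,V=cv2.split(cv2.cvtColor(c['image'],cv2.COLOR_RGB2HSV))
P=cloud(c);m=(P[...,2]>.024)&(P[...,2]<.05)&(np.hypot(P[...,0]-.649,P[...,1]-.169)<.1)&(H>13)&(V>150)
q=np.argwhere(m)[:,::-1];w=plane(c,q,.033)[:,:2]*1000
R=cv2.minAreaRect(w.astype(np.float32));print(R)
cv2.imwrite('pics/top1.png',c['image'][:,:,::-1])
E
```

```text
delta [0.002  0.0013 0.1019] rv [-0.001  0.001 -0.001] | yaw 113.3 q [-0.28  0.64 -0.68  1.4   0.41  1.24 -0.59] z 0.1199 t 19.6
foot [0.52872402 0.43028375 0.0419235 ] [0.03480165 0.03526461 0.00940321]
((651.6504516601562, 168.65176391601562), (33.56821823120117, 140.0037078857422), 23.15201187133789)
```

The spindle is within 3 mm of the tray centre. Now the small foot.

Request:
{"method": "run_rows", "body": {
  "motion": [
    [[0.003,0.002,0.045,0,0,0],[0.003,0.002,0.08,0,0,0],[0.003,0.002,0.102,0,0,0],[0.003,0.002,0.102,0,0,0],[0.003,0.002,0.102,0,0,0]]
  ]
}}

```text
time_s: 20.2
position: [0.5323, 0.4308, 0.0198]
tcp_rot: [1.725, 2.625, 0.0]
force: [0.7, 1.0, 0.8]
grip_width: 0.0851
gripper_force: 0.0
```

Request:
{"method": "run_rows", "body": {
  "motion": [
    [[0,0,0,0,0,0],[0,0,0,0,0,0],[0,0,0,0,0,0],[0,0,0,0,0,0],[0,0,0,0,0,0],[0,0,0,0,0,0],[0,0,0,0,0,0],[0,0,0,0,0,0]]
  ],
  "finger_gap": 0.0,
  "clamp_n": 30
}}

```text
time_s: 21.0
position: [0.5321, 0.4316, 0.0203]
tcp_rot: [1.724, 2.626, 0.002]
force: [-1.6, -1.9, 5.6]
grip_width: 0.0351
gripper_force: 30.0
```

```bash
python3 to.py 450 0 120 113.4;python3 to.py 347 -287.8 120 113.4
```

```text
delta [-0.3634 -0.2468 -0.1   ] rv [ 0.001 -0.     0.   ] | yaw 113.4 q [-0.31  0.74 -0.64  1.46  0.47  1.09 -0.63] z 0.0203 t 21.0
delta [-0.5865 -0.4557 -0.1004] rv [ 0.001 -0.     0.   ] | yaw 113.4 q [-0.31  0.74 -0.64  1.46  0.47  1.09 -0.63] z 0.0203 t 21.0
```

Request:
{"method": "run_rows", "body": {
  "motion": [
    [[0,0,-0.045,0,0,0],[0,0,-0.09,0,0,0],[-0.02,-0.01,-0.12,0,0,0],[-0.363,-0.247,-0.12,0,0,0],[-0.363,-0.247,-0.12,0,0,0],[-0.363,-0.247,-0.12,0,0,0],[-0.363,-0.247,-0.12,0,0,0],[-0.363,-0.247,-0.12,0,0,0],[-0.363,-0.247,-0.12,0,0,0],[-0.363,-0.247,-0.12,0,0,0],[-0.363,-0.247,-0.12,0,0,0],[-0.363,-0.247,-0.12,0,0,0]]
  ]
}}

```text
time_s: 22.2
position: [0.4481, -0.0051, 0.1393]
tcp_rot: [1.731, 2.62, -0.003]
force: [1.2, 0.6, -0.5]
grip_width: 0.0348
gripper_force: 30.2
```

```bash
python3 to.py 347 -287.8 110 113.4
```

```text
delta [-0.2203 -0.2039  0.0299] rv [-0.001  0.002 -0.005] | yaw 113.1 q [ 0.52  0.08 -0.63  2.01  0.05  1.08  0.27] z 0.1393 t 22.2
```

Request:
{"method": "run_rows", "body": {
  "motion": [
    [[-0.22,-0.204,0.02,0,0,0],[-0.22,-0.204,0.02,0,0,0],[-0.22,-0.204,0.02,0,0,0],[-0.22,-0.204,0.02,0,0,0],[-0.22,-0.204,0.02,0,0,0],[-0.22,-0.204,0.02,0,0,0],[-0.22,-0.204,0.02,0,0,0],[-0.22,-0.204,0.02,0,0,0],[-0.22,-0.204,0.02,0,0,0],[-0.22,-0.204,0.02,0,0,0]]
  ]
}}

```text
time_s: 23.2
position: [0.3504, -0.2818, 0.1194]
tcp_rot: [1.721, 2.628, 0.0]
force: [-0.3, -0.0, -0.7]
grip_width: 0.0345
gripper_force: 30.2
```

```bash
python3 to.py 347 -287.8 26 113.4;  python3 - <<'E'
from workcell import *
from h import *
c=capture('wrist');cv2.imwrite('pics/w7.png',c['image'][:,:,::-1])
E
```

```text
delta [-0.0041 -0.0055  0.0934] rv [0.    0.    0.003] | yaw 113.6 q [ 0.88  0.08 -0.32  2.04  0.03  1.03  0.96] z 0.1194 t 23.2
```

View pics/w7.png

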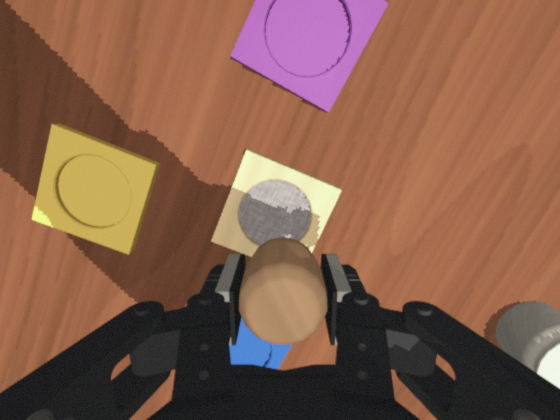

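The small foot is held above the natural-wood small tray at (275,210), between the purple, yellow and blue look-alikes. I'll correct the small offset and lower it.

Request:
{"method": "run_rows", "body": {
  "motion": [
    [[-0.004,-0.0055,0.02,0,0,0],[-0.004,-0.0055,0.05,0,0,0],[-0.004,-0.0055,0.07,0,0,0],[-0.004,-0.0055,0.085,0,0,0],[-0.004,-0.0055,0.09,0,0,0],[-0.004,-0.0055,0.0925,0,0,0],[-0.004,-0.0055,0.0925,0,0,0]]
  ]
}}

```text
time_s: 23.95
position: [0.3467, -0.2888, 0.0272]
tcp_rot: [1.723, 2.626, -0.0]
force: [-0.1, -0.3, -0.4]
grip_width: 0.0351
gripper_force: 30.2
```

```bash
python3 to.py 347 -287.8 24 113.4
```

```text
delta [0.0008 0.0007 0.0032] rv [0.    0.001 0.001] | yaw 113.5 q [ 0.87  0.23 -0.3   2.11  0.09  0.82  0.93] z 0.0272 t 23.9
```

Request:
{"method": "run_rows", "body": {
  "motion": [
    [[0,0,0.001,0,0,0],[0,0,0.002,0,0,0],[0,0,0.003,0,0,0],[0,0,0.004,0,0,0],[0,0,0.004,0,0,0]]
  ]
}}

```text
time_s: 24.45
position: [0.3465, -0.2892, 0.0241]
tcp_rot: [1.724, 2.626, -0.001]
force: [-5.7, 4.9, 18.6]
grip_width: 0.0351
gripper_force: 32.1
```

```bash
python3 to.py 347 -287.8 24 113.4
```

```text
delta [0.0011 0.001  0.    ] rv [-0.     0.001  0.   ] | yaw 113.4 q [ 0.87  0.23 -0.3   2.11  0.09  0.81  0.92] z 0.0241 t 24.4
```

It has touched down, so I'll release, retreat upward and check all four.

Request:
{"method": "run_rows", "body": {
  "motion": [
    [[0,0,0,0,0,0],[0,0,0,0,0,0],[0,0,0,0,0,0],[0,0,0,0,0,0],[0,0,0,0,0,0]]
  ],
  "finger_gap": 0.085
}}

```text
time_s: 24.95
position: [0.3462, -0.2888, 0.0226]
tcp_rot: [-1.724, -2.626, -0.0]
force: [-0.0, 0.5, 0.1]
grip_width: 0.0849
gripper_force: 0.0
```

Request:
{"method": "run_rows", "body": {
  "motion": [
    [[0,0,-0.02,0,0,0],[0,0,-0.05,0,0,0],[0,0,-0.1,0,0,0],[0,0,-0.15,0,0,0],[0,0,-0.15,0,0,0],[0,0,-0.15,0,0,0],[0,0,-0.15,0,0,0]]
  ]
}}

```text
time_s: 25.65
position: [0.3456, -0.2885, 0.1716]
tcp_rot: [-1.723, -2.625, -0.0]
force: [0.4, -0.6, 0.2]
grip_width: 0.0852
gripper_force: 0.0
```

```bash
python3 - <<'E'
from workcell import *
from h import *
c=capture('wrist')
P=cloud(c);m=(P[...,2]>.038)&(P[...,2]<.056)&(np.hypot(P[...,0]-.347,P[...,1]+.288)<.04)
print('small foot',P[m].mean(0),np.ptp(P[m],axis=0))
cv2.imwrite('pics/w8.png',c['image'][:,:,::-1])
c=capture('top');i=c['image'][:,:,::-1]
cv2.imwrite('pics/fin.png',np.hstack([cv2.resize(i[120:300,160:420],(780,540)) ]))
E
```

```text
small foot [ 0.34543204 -0.28959397  0.04574846] [0.03503674 0.03507243 0.0109253 ]
```

View pics/w8.png

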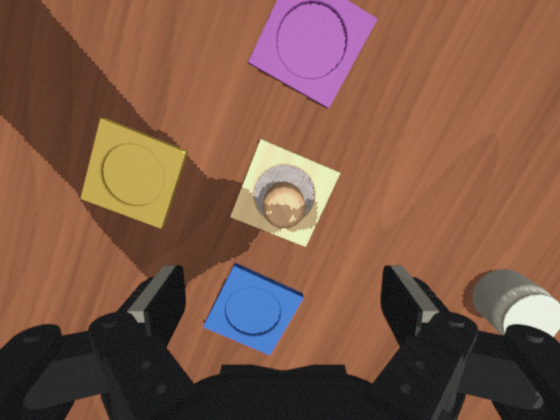

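View pics/fin.png

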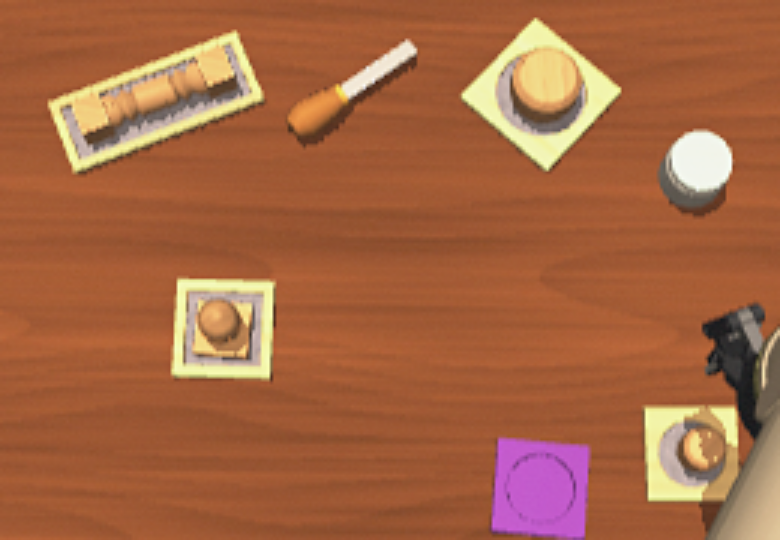

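All four parts sit flat in their own recesses: the small foot at (285,203) in the wrist view, and the others in the top view at (155,95), (547,82) and (222,328). The tin and chisel are where they were. Handing in.

```bash
python3 -c "
from workcell import *
print(close_job())"
```

```text
the job is handed in; nothing more can be done
None
```

All four parts were set down in their own recesses and released, with the tin, chisel and look-alike trays left alone; the job was handed in about 26 s into the 109 s limit, and no verdict was returned.

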